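Column of board cases under the steel weight

ROBOT

A 7-joint arm with a two-finger parallel gripper is mounted at the origin on the work surface. World frame = base frame: x ahead of the robot, y to its left, z up, the work surface at z = 0. Lengths are in m, angles in degrees, forces in N, time in s.
With the tool pointing down it reaches from about 0.4 to 0.925 m from the base axis. Payload 5.6 kg.
Tool frame: the origin (TCP) lies at the very end of the fingers, on their centre line; the grasp point (between the pads) lies 19 mm behind it; z points along the fingers, y is the line along which they close (so a half turn about z gives the same grasp; the last joint's range is limited). The gripper opens to 85 mm and grips with 20 to 120 N. Pads are 22 mm wide; open, the fingers measure 114 mm over their backs; the gripper's body (76 mm by 85 mm) begins 54 mm behind the grasp point. The pads swing forward as they close: fully open they stand 13 mm farther back than shut.
Start: joints at [66.005, 26.786, -0.665, 91.828, 0.344, 61.387, -3.226], TCP at [0.239, -0.605, 0.231] pointing down, gripper open.
Joint ranges: [-144.91, 144.91], [-17.63, 115.5], [-89.93, 88.59], [15.96, 139.68], [-74.01, 254.01], [8.47, 105.57], [-167.45, 167.45]. Speed limits (degrees/s): [147.25, 147.25, 180, 180, 180, 180, 180].

INTERFACE

Orientations are given as a 3x3 rotation matrix whose columns are the frame's x, y, z axes.
In Python, from workcell import env gives the robot as it stands.
- The arm moves only by the tool jog_arm, never from a script. Its argument "rows" is a list of rows, each a list of 3 entries, a list of its own where there are three numbers: the shift along the world's x, y, z in mm, then the turn, a rotation vector about the world's x, y, z in rad, then the opening, from 0 (shut) to 1 (fully open). A call has exactly 10 rows; each row shifts and turns the commanded pose from where the row before left it; what a row does not reach is not made up. A row lasts 1/10 s, in which the tool goes at most 50 mm and 8.59 degrees, less where a joint would pass 70% of its speed; a pose out of reach is approached as far as the arm can. A call is refused whole if a number of a shift passes 50 or a number of a turn 0.15, either way. A call with a gripper value outside its range is refused whole. The fingers move at their own pace and stop on an object; "squeeze" is the grip in N (left out, the last holds). Time passes only in rows, so rows that do not move let the fingers close, or fill a call up. It gives the time, the measured TCP pose, the force, the opening and the grip force at its end, in the units of the state.
- env.get_state(): the state, without advancing time (a new reading comes with each control period).
- env.capture(name): name is "scene" or "side" or "wrist"; returns a dict with "color" (400x640x3 uint8, red, green, blue), "fx", "fy", "cx", "cy" (pixels), "xyz" and "orientation" of the camera in the world. Camera axes: x right, y up, looking along -z (the intrinsics and any distortion apply to the point x, -y, -z); pixel columns grow to the right and rows downward; lengths in m; the calibration is good to about 2 mm. A picture is of the moment at which its call begins. There is no depth.
- env.hand_in(): hands the job in; it is judged then, once.
Trained networks look in a picture, given as the dict that the camera call returned (one of the last four; its "shot" number tells which), for a name from the list of things; names that differ only in an ending like _2 or _b are one class to them, and where a whole thing is asked for, a point or a joint stands for the part that bears it (a point fixed in the world has none). Each returns a list of dicts, best first, with "score" (0 to 1); they miss things now and then, are a little off and sometimes report something else, mostly with a low value. They report only what shows in the picture. A call takes as long as a camera call. They do not tell look-alikes from the thing itself.
- env.find_in(picture, label): "location" ([x, y, z] in m, in world coordinates, good to about 4 mm: the middle of the surface that is visible of it).
- env.spot_point(picture, label): "location" ([x, y, z] in m, in world coordinates, good to about 4 mm: a listed point, or the origin of a listed thing).
The state is a dict: "time": time; "joints": joint angles; "qvel": joint speeds; "effort": joint torques, N m; "tool_pos": TCP position; "tool_rot": TCP orientation; "contact_force": force on the tool from outside, world axes, zero at the start; "wrist_torque": the same for the moment, N m; "finger_gap": finger opening in m; "gripper_force": force on a finger pad.
Only numpy, scipy, OpenCV 4.12 (cv2) and the standard library are available. Lean on these libraries where they do the work, as an engineer would, in place of code of your own. Each camera call takes 0.05 s, during which the arm holds its last target. There are 200 camera calls.

TASK

Take the steel weight off the large case and put it down upright on the rubber mat. Then stack the medium case squarely on the large one and the small case squarely on the medium one, edges parallel and centred, setting everything down rather than dropping it. Finally put the weight back, upright, centred and in line, on top of the small case to keep the lids shut; do not shift the large case on its stand or disturb the bottle, the screwdriver and the board tray.

Things in the scene. Friction and masses are not known exactly. Their poses are not given: they have to be found in the camera images.
- stand: Fixed flat aluminium plate on the bench, 170 x 110 x 12 mm (x, y, z); the large case stands on it. Origin: centre of its underside.
- case_large: Largest of three closed black plastic cases with a blank paper label on the lid, 130 x 66 x 40 mm (x long, y wide, z high), 0.3 kg. It lies flat on the stand, lid up, with the weight on top. Origin: centre of its underside.
- case_medium: Medium closed black plastic case, 110 x 54 x 34 mm (x long, y wide, z high), about 0.2 kg. It starts in one of the two lanes of the sloped rack, lid up, tilted with the rack, its x axis pointing up the slope. Origin: centre of its underside.
- case_small: Small closed black plastic case, 110 x 42 x 28 mm (x long, y wide, z high), as long as the medium one but narrower and lower, about 0.15 kg. It starts in the other lane of the sloped rack, its x axis pointing up the slope. Origin: centre of its underside.
- weight: Plain steel hold-down weight, 0.5 kg: a block 70 x 40 x 20 mm (x, y, z) with an upright grip web on top, 46 mm long (x), 14 mm thick (y), rising 32 mm above the block (total height 52 mm). Starts on top of the large case. Origin: centre of its underside.
- mat: Fixed black rubber mat on the bench, 100 x 80 x 4 mm, where the weight is set aside. Origin: centre of its underside (its top is 4 mm higher).
- rack: Fixed aluminium sloped rack, 240 mm wide (y). Its 150 mm long plate is inclined 30 degrees: low at the rack's -x end (towards the middle of the bench), high at +x, its middle 60 mm above the bench. A lip 12 mm high at the low end holds the cases. They lie side by side, 60 mm either side of the rack's centre line. Origin: centre of its underside on the bench.
- bottle: Bystander: white plastic bottle standing upright, 48 mm diameter, 130 mm tall. Origin: centre of its underside.
- screwdriver: Bystander: screwdriver with a black handle lying on the bench near the robot. Origin: on its underside; it lies along its x axis, handle to -x.
- tray: Bystander: black open tray with green circuit boards, 120 x 160 x 22 mm. Origin: centre of its underside.
Things that resemble listed ones, but are neither listed nor needed, are in the scene too. Leave any red look-alike of the case_small alone.

How it is judged (in metres and radians):
On the way, in this order (a step that is already met when the one before it is completed fails the run):
1. the weight stands upright on the mat, let go (horizontal distance between weight and mat below 0.03 m and z of weight in the frame of mat below 0.008 m and angle between weight's own z axis and vertical below 0.06 rad and contact force between the fingers and weight below 0.2 N and linear speed of weight below 0.02 m/s), for 0.2 s.
2. the medium case lies squarely on the large case, let go (horizontal distance between case_medium and case_large below 0.01 m and angle between the x axis of case_medium and the x axis of case_large, either way round below 0.14 rad and z of case_medium in the frame of case_large between 0.036 and 0.044 m and angle between case_medium's own z axis and vertical below 0.06 rad and contact force between the fingers and case_medium below 0.2 N and linear speed of case_medium below 0.02 m/s), for 0.2 s.
3. the small case lies squarely on the medium case, let go (horizontal distance between case_small and case_medium below 0.01 m and angle between the x axis of case_small and the x axis of case_medium, either way round below 0.14 rad and z of case_small in the frame of case_medium between 0.03 and 0.038 m and angle between each of case_small, case_medium's own z axis and vertical below 0.06 rad and horizontal distance between case_medium and case_large below 0.01 m and angle between the x axis of case_medium and the x axis of case_large, either way round below 0.14 rad and z of case_medium in the frame of case_large between 0.036 and 0.044 m and contact force between the fingers and case_small below 0.2 N and linear speed of case_small below 0.02 m/s), for 0.2 s.
At the end, for the whole second after the job is handed in: Large case level, within 12 mm of its start; medium on it, small on medium, each level, centred within 10 mm, parallel within 8 degrees; weight upright on the small case, centred within 12 mm, in line within 11 degrees; all let go and at rest (all of step 3 and distance of case_large from where it was at the start of the episode below 0.012 m and angle between each of case_large, weight's own z axis and vertical below 0.06 rad and horizontal distance between weight and case_small below 0.012 m and angle between the x axis of weight and the x axis of case_small, either way round below 0.2 rad and z of weight in the frame of case_small between 0.024 and 0.032 m and contact force between the fingers and case_medium below 0.2 N and linear speed of each of case_medium, weight below 0.02 m/s and contact force between the fingers and weight below 0.2 N); the robot touches nothing.
It fails at once if the weight falls freely (dropped more than about 10 mm) (contact force between the fingers and weight below 0.05 N and linear speed of weight above 0.45 m/s).
It fails at once if the medium case falls freely (dropped more than about 10 mm) (contact force between the fingers and case_medium below 0.05 N and linear speed of case_medium above 0.45 m/s).
It fails at once if the small case falls freely (dropped more than about 10 mm) (contact force between the fingers and case_small below 0.05 N and linear speed of case_small above 0.45 m/s).
It fails at once if the bottle, screwdriver or tray is moved more than 30 mm or tipped (distance of any of bottle, screwdriver, tray from where it was at the start of the episode above 0.03 m or angle between any of bottle, tray's own z axis and vertical above 0.5 rad).
It fails at once if the large case is shifted more than 25 mm (distance of case_large from where it was at the start of the episode above 0.025 m).
It also fails if it takes over 72 s, if anything falls off the work surface, if the arm or the gripper's body presses on something with over 40 N, if the wrist force passes 120 N, or if a joint passes its speed limit or range.

## Working session

There is one attempt and no reset: what is moved stays moved. The work goes in short steps, Python scripts to look and compute and a tool call to move; the robot and the scene stay as the last step left them, time stands still between calls to the robot, and variables do not carry over. Pictures are saved under pics/ and viewed, at most 13 in all, crops included, and the job is handed in when it is done.

Besides the shell and the picture viewer there is one more tool, called after ">>>" as name(argument=value, ...), one argument or row to a line, values as JSON. jog_arm: Moves the arm, as the interface text tells. Its arguments: {"type":"object","properties":{"rows":{"type":"array"},"squeeze":{"type":"number"}},"required":["rows"]}

```bash
ls; mkdir -p pics; cat > h.py <<'E'
import numpy as np, cv2
from workcell import env
L=["stand","case_large","case_medium","case_small","weight","mat","rack","bottle","screwdriver","tray"]
def proj(c,p):
    R=np.array(c["orientation"]);q=R.T@(np.array(p)-c["xyz"])
    return c["cx"]+c["fx"]*q[0]/-q[2], c["cy"]+c["fy"]*-q[1]/-q[2]
def ray(c,uv):
    d=np.array([(uv[0]-c["cx"])/c["fx"],-(uv[1]-c["cy"])/c["fy"],-1]);d=np.array(c["orientation"])@d
    return np.array(c["xyz"]),d/np.linalg.norm(d)
def onz(c,uv,z):
    o,d=ray(c,uv);return o+d*(z-o[2])/d[2]
def save(c,n,crop=None,s=1):
    im=c["color"][:,:,::-1]
    if crop: im=im[crop[1]:crop[3],crop[0]:crop[2]]
    cv2.imwrite("pics/"+n,cv2.resize(im,None,fx=s,fy=s,interpolation=cv2.INTER_CUBIC))
E
python3 - <<'E'
from h import *
import pickle
for n in ("scene","side"):
    c=env.capture(n);save(c,n+".png");pickle.dump(c,open(n+".pkl","wb"))
    print(n,[k for k in c],np.round(c["xyz"],3),c["fx"],c.get("distortion"))
    for l in L:
        for f in (env.find_in,env.spot_point):
            print(l,f.__name__,[(np.round(r["location"],3).tolist(),round(r["score"],2),np.round(proj(c,r["location"])).tolist()) for r in f(c,l)[:3]])
print({k:np.round(v,3).tolist() for k,v in env.get_state().items()})
E
```

```text
pics
scene ['color', 'fx', 'fy', 'cx', 'cy', 'xyz', 'orientation', 'shot'] [ 1.18  -0.859  0.804] 477.99557682943606 None
stand call [([0.588, -0.269, 0.014], 0.95, [282.0, 267.0])]
stand call [([0.541, -0.238, -0.001], 0.85, [277.0, 256.0])]
case_large call [([0.438, 0.046, 0.02], 0.53, [317.0, 186.0])]
case_large call [([0.533, -0.236, 0.006], 0.85, [275.0, 253.0])]
case_medium call [([0.61, 0.208, 0.073], 0.83, [398.0, 168.0])]
case_medium call [([0.606, 0.227, 0.051], 0.96, [400.0, 171.0])]
case_small call [([0.332, 0.197, 0.026], 0.87, [321.0, 153.0]), ([0.495, 0.24, 0.072], 0.83, [371.0, 151.0]), ([0.34, -0.142, 0.026], 0.65, [247.0, 200.0])]
case_small call [([0.318, 0.217, -0.0], 0.96, [322.0, 156.0]), ([0.33, -0.134, 0.003], 0.86, [247.0, 204.0]), ([0.782, 0.241, 0.002], 0.77, [453.0, 204.0])]
weight call [([0.579, 0.239, 0.044], 0.2, [394.0, 168.0])]
weight call [([0.536, -0.239, 0.051], 0.62, [274.0, 240.0])]
mat call [([0.531, -0.014, 0.004], 0.74, [330.0, 211.0]), ([0.549, -0.436, 0.068], 0.74, [214.0, 283.0])]
mat call [([0.528, -0.014, -0.002], 0.8, [328.0, 213.0])]
ra
[... 2039 characters left out ...]
50.0]), ([0.549, 0.252, -0.002], 0.24, [285.0, 317.0])]
screwdriver call [([0.427, 0.059, 0.019], 0.72, [354.0, 264.0])]
screwdriver call []
tray call [([0.706, -0.006, 0.007], 0.91, [266.0, 225.0]), ([0.53, -0.201, 0.012], 0.24, [344.0, 192.0])]
tray call []
{'time': 2.1, 'joints': [66.004, 26.786, -0.664, 91.828, 0.343, 61.387, -3.225], 'qvel': [-0.012, -0.017, -0.076, -0.02, 0.06, 0.041, -0.044], 'effort': [0.0, -53.222, 0.022, -25.163, 0.011, 0.001, -0.0], 'tool_pos': [0.239, -0.605, 0.231], 'tool_rot': [[0.93, 0.367, -0.0], [0.367, -0.93, -0.0], [-0.0, 0.0, -1.0]], 'contact_force': [-0.286, 0.368, 1.261], 'wrist_torque': [0.059, -0.065, 0.007], 'gripper_force': 0.0, 'finger_gap': 0.086}
```

View pictures.

View pics/scene.png

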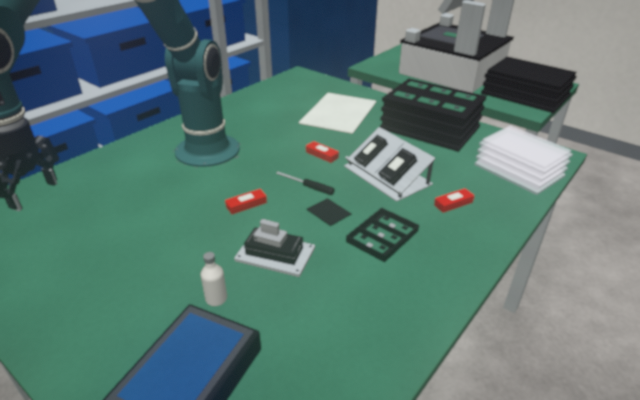

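View pics/side.png

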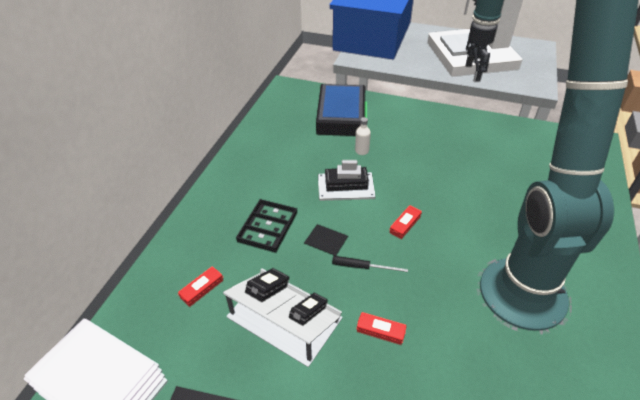

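Candidates for case_small: black on rack (scene 371,151), and red look-alikes at (247,202), (321,153) and (453,202). I choose the black one in the rack beside the medium case (398,168). The weight stands at (268,235) on the large case, the mat is at (329,211), and the rack's high side is towards +y. Moving over the weight for a close look.

>>> jog_arm(
  rows=[
    [[29,36,7],[0,0,0],1],
    [[29,36,7],[0,0,0],1],
    [[29,36,7],[0,0,0],1],
    [[29,36,7],[0,0,0],1],
    [[29,36,7],[0,0,0],1],
    [[29,36,7],[0,0,0],1],
    [[29,36,7],[0,0,0],1],
    [[29,36,7],[0,0,0],1],
    [[29,36,7],[0,0,0],1],
    [[29,36,7],[0,0,0],1],
  ],
)

```text
time: 3.1
tool_pos: [0.5295, -0.2431, 0.3019]
tool_rot: [[0.93, 0.367, 0.0], [0.367, -0.93, -0.0], [0.0, 0.001, -1.0]]
contact_force: [-0.2, -0.8, -0.0]
finger_gap: 0.085
gripper_force: 0.0
```

```bash
python3 - <<'E'
from h import *
import pickle
c=env.capture("wrist");save(c,"w1.png");pickle.dump(c,open("w1.pkl","wb"))
print(np.round(c["xyz"],3),np.round(c["orientation"],3),c["fx"],c["cx"],c["cy"],np.round(env.get_state()["tool_pos"],4),np.round(env.get_state()["tool_rot"],3))
E
```

```text
[ 0.59  -0.22   0.445] [[ 0.365  0.899  0.241]
 [-0.931  0.353  0.096]
 [ 0.001 -0.259  0.966]] 311.5425300588542 320.59304085557324 200.33854421811233 [ 0.5354 -0.2343  0.3033] [[ 0.926  0.377  0.006]
 [ 0.377 -0.926  0.004]
 [ 0.007 -0.001 -1.   ]]
```

View pics/w1.png

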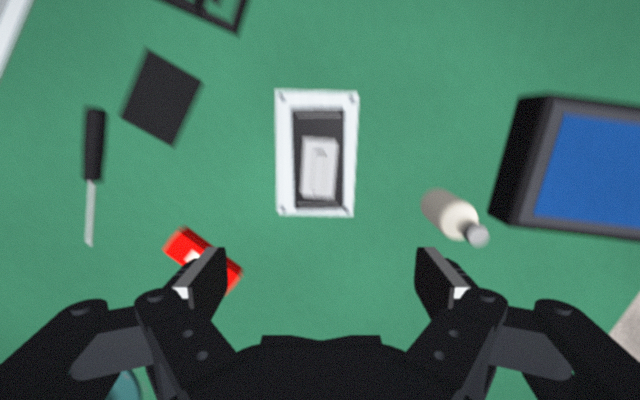

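The wrist view shows the stand (275–358, 90–216) with the weight on the case at (320,168), the mat at (162,97) and the bottle at (450,215). The stand runs roughly parallel to the image vertical. I'll fit box outlines now that the arm is at rest.

```bash
cat >> h.py <<'E'
from scipy.optimize import minimize
from scipy.spatial.transform import Rotation as Ro
def rot(yaw,tilt=0):  # tilt: x axis up by tilt
    return (Ro.from_euler('z',yaw,degrees=True)*Ro.from_euler('y',-tilt,degrees=True)).as_matrix()
def hull(c,dims,p,R):
    h=np.array(dims)/2
    V=np.array([[sx*h[0],sy*h[1],z] for sx in(-1,1) for sy in(-1,1) for z in(0,dims[2])])@R.T+p
    return cv2.convexHull(np.array([proj(c,v) for v in V],np.float32))[:,0]
def score(c,g,dims,p,R,sign):
    H=hull(c,dims,p,R);ctr=H.mean(0);tot=[];
    for a,b in zip(H,np.roll(H,-1,0)):
        n=np.array([b[1]-a[1],a[0]-b[0]]);l=np.linalg.norm(n)
        if l<2: continue
        n/=l
        if n@((a+b)/2-ctr)<0:n=-n
        t=np.linspace(.08,.92,max(4,int(l)))[:,None];P=a+(b-a)*t
        s=lambda Q:cv2.remap(g,Q[:,0].astype(np.float32)[None],Q[:,1].astype(np.float32)[None],cv2.INTER_LINEAR)[0]
        d=np.clip(sign*(s(P-1.5*n)-s(P+1.5*n)),-20,80);tot+=list(d)
    return np.mean(tot)
def fit(views,dims,x0,sign,tilt=0,free_z=False,seed=(0.012,4)):
    """x0=[x,y,z,yaw]; sign +1 bright inside, -1 dark inside"""
    G=[cv2.GaussianBlur(v["color"].astype(np.float32)@np.float32([.3,.5,.2]),(0,0),1) for v in views]
    f=lambda q:-sum(score(v,g,dims,[q[0],q[1],q[2] if free_z else x0[2]],rot(q[3]*1000,tilt),sign) for v,g in zip(views,G))
    best=None;q0=np.array([x0[0],x0[1],x0[2],x0[3]/1000])
    C=[q0+[dx,dy,0,dw/1000] for dx in np.linspace(-seed[0],seed[0],7) for dy in np.linspace(-seed[0],seed[0],7) for dw in np.linspace(-seed[1],seed[1],3)]
    C=sorted(C,key=f)[:3]
    for q in C:
        S=np.vstack([q]+[q+e for e in np.eye(4)*[.004,.004,.004,.003]])
        r=minimize(f,q,method="Nelder-Mead",options=dict(initial_simplex=S,xatol=2e-5,fatol=1e-3))
        if best is None or r.fun<best.fun:best=r
    x=best.x.copy();x[3]*=1000
    return np.round(x,4),round(-best.fun/len(views),1)
E
cat > m1.py <<'E'
from h import *
import pickle
w=env.capture("wrist");s=env.capture("side");pickle.dump((w,s),open("m1.pkl","wb"))
st=env.get_state();print(np.round(st["tool_pos"],4),np.round(w["xyz"],4))
yaw=np.degrees(np.arctan2(*(onz(w,(318,95),0)-onz(w,(318,210),0))[[1,0]]));print("yaw0",yaw)
for nm,d,x0,sg in [("stand",(.17,.11,.012),(.541,-.237,0,yaw),1),("large",(.13,.066,.04),(.538,-.237,.012,yaw),-1),("weight",(.07,.04,.02),(.534,-.24,.052,yaw),1),("mat",(.1,.08,.004),(.53,-.01,0,yaw),-1)]:
    for vn,vs,fz in (("w",[w],0),("s",[s],0),("ws",[w,s],1)):
        print(nm,vn,*fit(vs,d,x0,sg,free_z=fz,seed=(.012,5) if nm!="mat" else (.012,30)))
E
time python3 m1.py
```

```text
[ 0.5308 -0.2409  0.3018] [ 0.5943 -0.2109  0.4463]
yaw0 21.95406384572808
stand w [ 5.35100e-01 -2.36200e-01  8.00000e-04  2.06315e+01] 80.0
stand s [ 5.38400e-01 -2.46400e-01  2.90000e-03  2.09638e+01] 55.6
stand ws [ 5.36400e-01 -2.36200e-01  7.40000e-03  2.02134e+01] 65.2
large w [ 5.37300e-01 -2.40000e-01  1.53000e-02  2.18859e+01] 80.0
large s [ 5.37400e-01 -2.45700e-01  1.33000e-02  2.76773e+01] 54.2
large ws [ 5.36300e-01 -2.39800e-01  1.25000e-02  2.32891e+01] 66.9
weight w [ 0.5282 -0.2432  0.0537 18.2197] 80.0
weight s [ 0.5294 -0.2421  0.0549 15.8743] 39.3
weight ws [ 0.5291 -0.2433  0.0511 15.8302] 59.6
mat w [ 5.2880e-01 -1.3800e-02  1.0000e-03 -8.9095e+00] 58.6
mat s [ 5.2870e-01 -1.3300e-02  4.9000e-03 -9.0323e+00] 57.0
mat ws [ 5.2880e-01 -1.3600e-02 -7.0000e-04 -9.0328e+00] 57.9
real	0m13.700s
user	0m12.244s
sys	0m0.223s
```

```bash
sed -i 's/-20,80)/-20,250)/' h.py; sed -i 's/^w=env.capture.*/w,s=pickle.load(open("m1.pkl","rb"))/' m1.py
cat >> m1.py <<'E'
sc=pickle.load(open("scene.pkl","rb"));s=pickle.load(open("side.pkl","rb"))
for nm,d,x0 in [("medium",(.11,.054,.034),(.607,.227,.052,75)),("small",(.11,.042,.028),(.49,.257,.053,75))]:
    for vn,vs,fz in (("s",[s],0),("sc",[sc],0),("both",[s,sc],1)):
        print(nm,vn,*fit(vs,d,x0,-1,tilt=30,free_z=fz,seed=(.012,8)))
E
python3 m1.py
```

```text
[ 0.5308 -0.2409  0.3018] [ 0.5943 -0.2109  0.4463]
yaw0 21.95406384572808
stand w [ 5.35500e-01 -2.36100e-01  1.50000e-03  2.03084e+01] 89.1
stand s [ 5.3870e-01 -2.4610e-01  1.8000e-03  2.0724e+01] 56.6
stand ws [ 5.36100e-01 -2.36600e-01  6.30000e-03  2.03014e+01] 66.6
large w [ 5.36700e-01 -2.39700e-01  1.36000e-02  2.20205e+01] 125.8
large s [ 5.36500e-01 -2.43600e-01  1.54000e-02  2.14353e+01] 88.2
large ws [ 5.36300e-01 -2.40000e-01  1.19000e-02  2.19885e+01] 103.5
weight w [ 0.5289 -0.2435  0.0544 17.4337] 115.6
weight s [ 0.5288 -0.2423  0.0563 15.7499] 45.1
weight ws [ 0.5288 -0.2437  0.0503 17.452 ] 80.4
mat w [ 5.2880e-01 -1.3800e-02  1.0000e-03 -8.9095e+00] 58.6
mat s [ 5.2870e-01 -1.3300e-02  4.9000e-03 -9.0323e+00] 57.0
mat ws [ 5.2880e-01 -1.3600e-02 -7.0000e-04 -9.0328e+00] 57.9
medium s [6.04700e-01 2.24500e-01 5.29000e-02 7.86373e+01] 95.0
medium sc [6.00700e-01 2.31900e-01 5.61000e-02 7.51929e+01] 66.1
medium both [6.03500e-01 2.26400e-01 5.50000e-02 7.75538e+01] 78.8
small s [4.88400e-01 2.54700e-01 5.35000e-02 7.74092e+01] 101.8
small sc [4.85700e-01 2.59500e-01 5.63000e-02 7.51351e+01] 61.9
small both [4.87800e-01 2.55400e-01 5.45000e-02 7.68912e+01] 81.0
```

>>> jog_arm(
  rows=[
    [[0,1,-40],[0,0,-0.024],1],
    [[0,0,-40],[0,0,-0.024],1],
    [[0,0,-40],[0,0,-0.023],1],
    [[0,0,-35],[0,0,0],1],
    [[0,0,-25],[0,0,0],1],
    [[0,0,-20],[0,0,0],1],
    [[0,0,-12],[0,0,0],1],
    [[0,0,-7],[0,0,0],1],
    [[0,0,-4],[0,0,0],1],
    [[0,0,0],[0,0,0],1],
  ],
  squeeze=60,
)

```text
time: 4.25
tool_pos: [0.5286, -0.244, 0.0785]
tool_rot: [[0.954, 0.3, 0.0], [0.3, -0.954, -0.0], [0.0, 0.0, -1.0]]
contact_force: [0.1, 0.5, 0.0]
finger_gap: 0.0854
gripper_force: 0.0
```

```bash
python3 - <<'E'
from h import *
for i in range(3):
    c=env.capture("side");s=env.get_state();print(np.round(s["tool_pos"],4),np.round(s["tool_rot"],3).tolist(),s["contact_force"])
save(c,"s2.png",(250,80,450,240),4)
E
```

```text
[ 0.5289 -0.244   0.079 ] [[0.954, 0.3, 0.001], [0.3, -0.954, -0.001], [0.001, 0.001, -1.0]] [-0.0820317   0.02741196 -0.36235689]
[ 0.5291 -0.244   0.0791] [[0.954, 0.3, 0.001], [0.3, -0.954, -0.001], [0.001, 0.001, -1.0]] [ 0.36130649 -0.56554306  0.26029116]
[ 0.5291 -0.2439  0.0792] [[0.954, 0.3, 0.001], [0.3, -0.954, -0.001], [0.001, 0.001, -1.0]] [-0.36465043 -0.06451057  0.01923003]
```

View pics/s2.png

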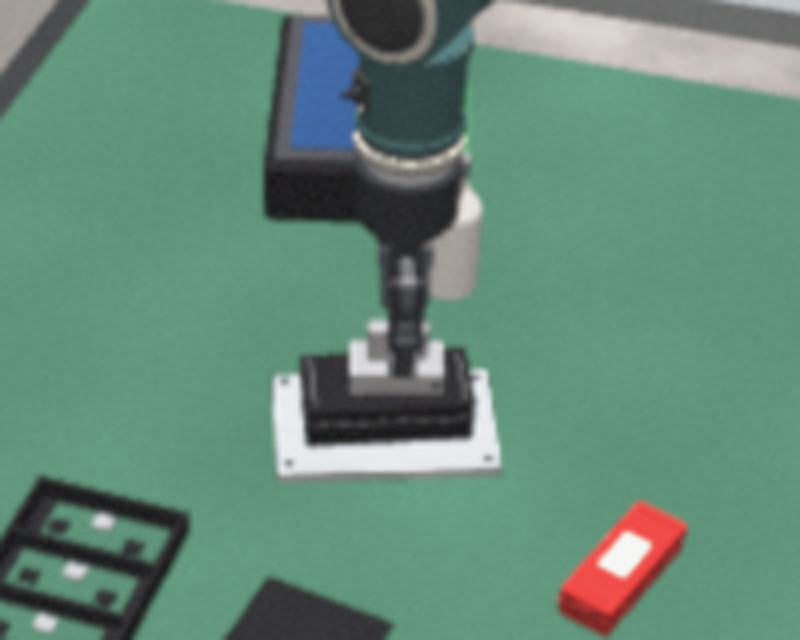

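The crop shows the fingers astride the grip web, roughly centred on it (405,345 in the crop). Closing, then a short lift.

>>> jog_arm(
  rows=[
    [[0,0,0],[0,0,0],0],
    [[0,0,0],[0,0,0],0],
    [[0,0,0],[0,0,0],0],
    [[0,0,0],[0,0,0],0],
    [[0,0,0],[0,0,0],0],
    [[0,0,0],[0,0,0],0],
    [[0,0,0],[0,0,0],0],
    [[0,0,0],[0,0,0],0],
    [[0,0,0],[0,0,0],0],
    [[0,0,0],[0,0,0],0],
  ],
)

```text
time: 5.4
tool_pos: [0.5286, -0.2435, 0.0784]
tool_rot: [[0.954, 0.3, -0.0], [0.3, -0.954, 0.0], [0.0, -0.0, -1.0]]
contact_force: [-1.6, 1.7, 4.1]
finger_gap: 0.0132
gripper_force: 59.8
```

>>> jog_arm(
  rows=[
    [[0,0,10],[0,0,0],0],
    [[0,0,20],[0,0,0],0],
    [[0,10,10],[0,0,0],0],
    [[0,25,0],[0,0,0],0],
    [[0,40,0],[0,0,0],0],
    [[0,45,0],[0,0,0],0],
    [[0,45,0],[0,0,0],0],
    [[0,35,-10],[0,0,0],0],
    [[0,20,-20],[0,0,0],0],
    [[0,10,-15],[0,0,0],0],
  ],
)

```text
time: 6.4
tool_pos: [0.5277, -0.0099, 0.0727]
tool_rot: [[0.953, 0.304, -0.001], [0.304, -0.953, 0.001], [-0.0, -0.001, -1.0]]
contact_force: [-0.7, 0.7, -5.1]
finger_gap: 0.0129
gripper_force: 59.0
```

>>> jog_arm(
  rows=[
    [[0,0,-20],[0,0,0],0],
    [[0,0,-10],[0,0,0],0],
    [[0,0,-5],[0,0,0],0],
    [[0,0,-3],[0,0,0],0],
    [[0,0,-2],[0,0,0],0],
    [[0,0,-1],[0,0,0],0],
    [[0,0,-1],[0,0,0],0],
    [[0,0,-1],[0,0,0],0],
    [[0,0,0],[0,0,0],0],
    [[0,0,0],[0,0,0],0],
  ],
)

```text
time: 7.4
tool_pos: [0.5287, -0.0137, 0.0305]
tool_rot: [[0.954, 0.3, 0.0], [0.3, -0.954, -0.0], [0.0, 0.0, -1.0]]
contact_force: [0.5, -0.1, -3.9]
finger_gap: 0.013
gripper_force: 59.1
```

>>> jog_arm(
  rows=[
    [[0,0,-1],[0,0,0],0],
    [[0,0,-0.5],[0,0,0],0],
    [[0,0,0],[0,0,0],0],
    [[0,0,0],[0,0,0],0.3],
    [[0,0,0],[0,0,0],0.6],
    [[0,0,0],[0,0,0],1],
    [[0,0,0],[0,0,0],1],
    [[0,0,0],[0,0,0],1],
    [[0,0,0],[0,0,0],1],
    [[0,0,0],[0,0,0],1],
  ],
)

```text
time: 8.4
tool_pos: [0.5285, -0.0136, 0.0287]
tool_rot: [[0.954, 0.3, -0.0], [0.3, -0.954, -0.0], [-0.0, -0.0, -1.0]]
contact_force: [0.6, 0.0, 0.4]
finger_gap: 0.0857
gripper_force: 0.0
```

>>> jog_arm(
  rows=[
    [[0,0,30],[0,0,0],1],
    [[0,0,40],[0,0,0],1],
    [[2,20,40],[0,0,0.15],1],
    [[2,30,40],[0,0,0.15],1],
    [[2,35,30],[0,0,0.15],1],
    [[3,40,20],[0,0,0.15],1],
    [[3,40,15],[0,0,0.15],1],
    [[2,35,6],[0,0,0.15],1],
    [[2,20,0],[0,0,0.15],1],
    [[2,14,0],[0,0,0],1],
  ],
)

```text
time: 9.4
tool_pos: [0.5461, 0.2223, 0.2499]
tool_rot: [[0.212, 0.977, -0.0], [0.977, -0.212, 0.001], [0.001, -0.0, -1.0]]
contact_force: [-0.2, -0.7, -0.2]
finger_gap: 0.0854
gripper_force: 0.0
```

```bash
cat > m2.py <<'E'
from h import *
import pickle
for i in range(5):
    w=env.capture("wrist")
s=pickle.load(open("side.pkl","rb"));sc=pickle.load(open("scene.pkl","rb"));pickle.dump(w,open("w2.pkl","wb"));save(w,"w2.png")
st=env.get_state();print(np.round(st["tool_pos"],4),np.round(st["tool_rot"],4).tolist(),np.round(w["xyz"],4))
for nm,d,x0 in [("medium",(.11,.054,.034),(.6045,.2255,.053,77.5)),("small",(.11,.042,.028),(.488,.2555,.054,77.5))]:
    for vn,vs,fz in (("w",[w],0),("ws",[w,s],1),("wsc",[w,sc],1)):
        print(nm,vn,*fit(vs,d,x0,-1,tilt=30,free_z=fz,seed=(.008,3)))
print("weight",*fit([env.capture("side")],(.07,.04,.02),(.5288,-.0137,.004,17.5),1,seed=(.008,3)))
E
python3 m2.py
```

```text
[0.5467 0.2186 0.2493] [[0.218, 0.9759, -0.0007], [0.9759, -0.218, -0.0015], [-0.0016, -0.0003, -1.0]] [0.5604 0.2823 0.3917]
medium w [6.03900e-01 2.23900e-01 5.50000e-02 7.58513e+01] 95.5
medium ws [6.05200e-01 2.23300e-01 4.77000e-02 7.61751e+01] 100.4
medium wsc [6.04300e-01 2.23800e-01 5.06000e-02 7.56649e+01] 80.3
small w [4.89400e-01 2.53300e-01 5.60000e-02 7.52708e+01] 94.3
small ws [4.88600e-01 2.53400e-01 4.96000e-02 7.58122e+01] 103.3
small wsc [4.88200e-01 2.53700e-01 4.94000e-02 7.53252e+01] 78.9
weight [ 5.31800e-01 -2.76000e-02  1.16000e-02  1.52566e+01] 61.4
```

View pics/w2.png

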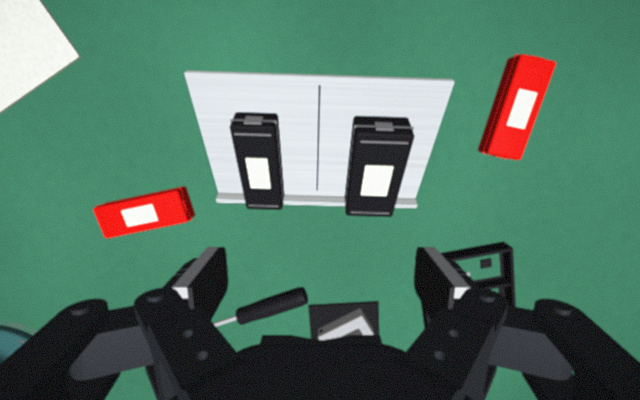

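The picture shows the black medium case (380,165) and small case (258,160) in the rack, reds outside it, and the weight standing on the mat (345,325). Measured heights from two views: the undersides' centres are at z ≈ 0.050. Going to a tilted pre-grasp over the medium case.

>>> jog_arm(
  rows=[
    [[5,-4,-13],[0,0,-0.031],1],
    [[5,-4,-13],[0.127,-0.032,0],1],
    [[5,-4,-13],[0.127,-0.032,0],1],
    [[5,-4,-13],[0.127,-0.032,0],1],
    [[5,-4,-13],[0.126,-0.033,0],1],
    [[5,-4,-13],[0,0,0],1],
    [[5,-4,-13],[0,0,0],1],
    [[5,-4,-13],[0,0,0],1],
    [[5,-4,-13],[0,0,0],1],
    [[2,-1,-10.5],[0,0,0],1],
  ],
)

```text
time: 10.7
tool_pos: [0.5939, 0.1846, 0.1213]
tool_rot: [[0.209, 0.97, 0.122], [0.841, -0.242, 0.484], [0.499, 0.002, -0.867]]
contact_force: [-1.0, 0.0, 0.8]
finger_gap: 0.0851
gripper_force: 0.0
```

```bash
cat > m3.py <<'E'
from h import *
import pickle
for i in range(4):
    w=env.capture("wrist")
pickle.dump(w,open("w3.pkl","wb"))
s=pickle.load(open("side.pkl","rb"))
st=env.get_state();p=np.array(st["tool_pos"]);R=np.array(st["tool_rot"]);print(np.round(p,4),np.round(R,3).tolist(),np.round(w["xyz"],4))
for vn,vs,fz in (("w",[w],0),("w2",[w,pickle.load(open("w2.pkl","rb"))],1),("ws",[w,s],1)):
    r,sc=fit(vs,(.11,.054,.034),(.6043,.2236,.05,75.8),-1,tilt=30,free_z=fz,seed=(.005,2));z=r[2] if fz else .05
    b=rot(r[3],30);print(vn,r,sc,"tcp in case mm",np.round(b.T@(p-[r[0],r[1],z])*1000,1),"tool x,z in case",np.round(b.T@R[:,0],3),np.round(b.T@R[:,2],3), "move to h=3",np.round((np.array([r[0],r[1],z])+b[:,2]*.003-p)*1000,1))
E
python3 m3.py
```

```text
[0.5932 0.1846 0.1223] [[0.21, 0.97, 0.122], [0.84, -0.243, 0.485], [0.5, 0.001, -0.866]] [0.5888 0.1698 0.2778]
w [6.05500e-01 2.26000e-01 5.22000e-02 7.56346e+01] 112.5 tcp in case mm [-1.2  1.7 84.2] tool x,z in case [ 1.     0.005 -0.   ] [-0.     0.002 -1.   ] move to h=3 [ 12.   39.9 -69.7]
w2 [6.05400e-01 2.25700e-01 4.90000e-02 7.56853e+01] 100.6 tcp in case mm [-0.4  1.7 84.9] tool x,z in case [ 1.     0.005 -0.   ] [-0.     0.002 -1.   ] move to h=3 [ 11.9  39.6 -70.7]
ws [6.05400e-01 2.25900e-01 5.00000e-02 7.58066e+01] 99.1 tcp in case mm [-1.1  1.8 84.1] tool x,z in case [ 1.     0.003 -0.   ] [-0.     0.001 -1.   ] move to h=3 [ 11.9  39.8 -69.7]
```

>>> jog_arm(
  rows=[
    [[2,8,-14],[0,0,0],1],
    [[3,9,-16],[0,0,0],1],
    [[3,9,-16],[0,0,0],1],
    [[2,7,-12],[0,0,0],1],
    [[1,4,-7],[0,0,0],1],
    [[1,3,-4],[0,0,0],1],
    [[0,0,-1],[0,0,0],1],
    [[0,0,0],[0,0,0],1],
    [[0,0,0],[0,0,0],1],
    [[0,0,0],[0,0,0],0],
  ],
  squeeze=50,
)

```text
time: 11.9
tool_pos: [0.6059, 0.2229, 0.0528]
tool_rot: [[0.212, 0.969, 0.124], [0.84, -0.245, 0.484], [0.5, 0.002, -0.866]]
contact_force: [-0.3, -0.5, 0.2]
finger_gap: 0.0733
gripper_force: 0.0
```

>>> jog_arm(
  rows=[
    [[0,0,0],[0,0,0],0],
    [[0,0,0],[0,0,0],0],
    [[0,0,0],[0,0,0],0],
    [[0,0,0],[0,0,0],0],
    [[0,0,0],[0,0,0],0],
    [[0,0,0],[0,0,0],0],
    [[0,0,0],[0,0,0],0],
    [[0,0,0],[0,0,0],0],
    [[0,0,0],[0,0,0],0],
    [[0,0,0],[0,0,0],0],
  ],
)

```text
time: 12.9
tool_pos: [0.6059, 0.2229, 0.0527]
tool_rot: [[0.211, 0.969, 0.124], [0.84, -0.245, 0.484], [0.499, 0.002, -0.866]]
contact_force: [-1.5, -2.8, 5.8]
finger_gap: 0.0535
gripper_force: 53.8
```

>>> jog_arm(
  rows=[
    [[-2,-8,14],[0,0,0],0],
    [[-3,-12,21],[0,0,0],0],
    [[-3,-14,24],[0,0,0],0],
    [[-8,-35,12],[-0.127,0.032,0],0],
    [[-8,-35,12],[-0.127,0.032,0],0],
    [[-8,-35,12],[-0.127,0.032,0],0],
    [[-8,-35,12],[-0.126,0.033,0],0],
    [[-8,-40,0],[0,0,-0.14],0],
    [[-8,-40,0],[0,0,-0.14],0],
    [[-8,-30,0],[0,0,-0.14],0],
  ],
)

```text
time: 13.9
tool_pos: [0.5405, -0.0632, 0.1598]
tool_rot: [[0.624, 0.782, -0.0], [0.782, -0.624, -0.001], [-0.001, 0.0, -1.0]]
contact_force: [1.0, -0.4, -2.3]
finger_gap: 0.0535
gripper_force: 53.6
```

>>> jog_arm(
  rows=[
    [[-1,-30,0],[0,0,-0.13],0],
    [[-1,-40,0],[0,0,-0.13],0],
    [[-1,-40,0],[0,0,-0.13],0],
    [[-1,-35,0],[0,0,-0.127],0],
    [[-1,-20,-10],[0,0,0],0],
    [[-1,-10,-15],[0,0,0],0],
    [[0,-4,-20],[0,0,0],0],
    [[0,0,-20],[0,0,0],0],
    [[0,0,-10],[0,0,0],0],
    [[0,0,-4],[0,0,0],0],
  ],
)

```text
time: 14.9
tool_pos: [0.5346, -0.2383, 0.0787]
tool_rot: [[0.925, 0.379, -0.003], [0.379, -0.925, 0.002], [-0.002, -0.003, -1.0]]
contact_force: [0.4, 0.4, -1.8]
finger_gap: 0.0534
gripper_force: 53.7
```

```bash
cat > m4.py <<'E'
from h import *
import pickle
for i in range(4):
    w=env.capture("wrist")
s=env.capture("side")
pickle.dump((w,s),open("w4.pkl","wb"));save(s,"s4.png",(270,110,430,230),5)
st=env.get_state();p=np.array(st["tool_pos"]);R=np.array(st["tool_rot"]);print(np.round(p,4),"toolyaw",np.degrees(np.arctan2(R[1,0],R[0,0])))
print(st["contact_force"])
for n in ("case_large","case_medium"):
  for v in (w,s): print(n,[(np.round(r["location"],3).tolist(),round(r["score"],2)) for r in env.spot_point(v,n)[:2]])
print("stand w",*fit([w],(.17,.11,.012),(.537,-.2365,0,21),1,seed=(.005,2)))
E
python3 m4.py
```

```text
[ 0.5362 -0.2396  0.0812] toolyaw 22.210505009852948
[-0.60343738 -0.43081407 -1.5252113 ]
case_large []
case_large [([0.537, -0.238, 0.011], 0.82)]
case_medium [([0.543, -0.237, 0.082], 0.97)]
case_medium [([0.544, -0.239, 0.077], 0.7)]
stand w [ 5.35400e-01 -2.36800e-01  3.50000e-03  2.02144e+01] 52.6
```

View pics/s4.png

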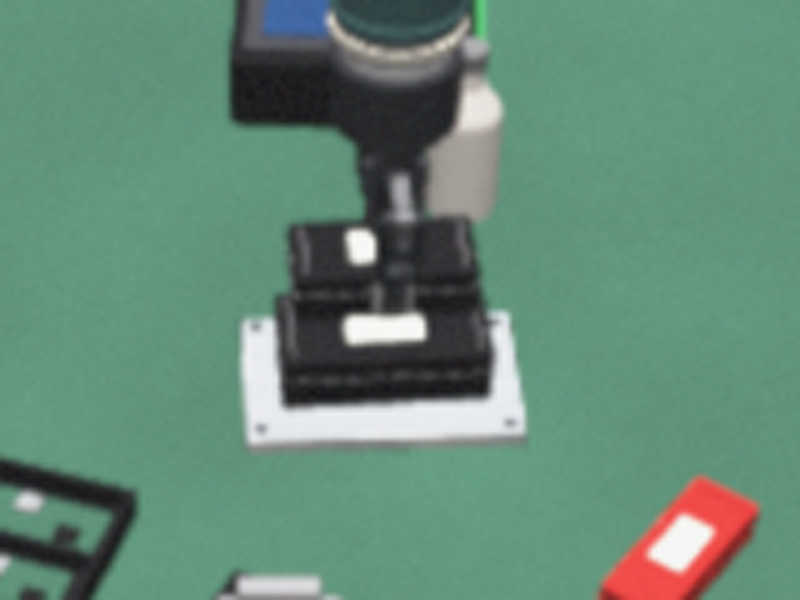

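The crop shows the medium case level in the fingers, hovering over the large case, with its lid spanning columns 290–475 against 280–490 for the large one. I'll check the offset by fitting.

```bash
python3 - <<'E'
from h import *
import pickle
w,s=pickle.load(open("w4.pkl","rb"))
M=(.11,.054,.034);x0=(.538,-.239,.0775,22.2)
for n,v in (("w",[w]),("s",[s]),("ws",[w,s])): print("med",n,*fit(v,M,x0,-1,seed=(.006,2),free_z=len(v)>1))
print("large s",*fit([s],(.13,.066,.04),(.5365,-.24,.012,22),-1,seed=(.004,2)))
im=w["color"][:,:,::-1].copy();cv2.polylines(im,[np.int32(hull(w,M,x0[:3],rot(22.2)))],True,(0,255,0));cv2.polylines(im,[np.int32(hull(w,(.13,.066,.04),(.5365,-.24,.012),rot(22)))],True,(0,0,255))
cv2.imwrite("pics/w4.png",cv2.resize(im[60:360,160:480],None,fx=2.4,fy=2))
E
```

```text
med w [ 0.5451 -0.2364  0.0779 22.1281] 44.9
med s [ 0.538  -0.2435  0.0834 20.1747] 51.5
med ws [ 0.5357 -0.2396  0.0755 22.1318] 45.9
large s [ 5.36700e-01 -2.44200e-01  1.46000e-02  2.12686e+01] 87.0
```

View pics/w4.png

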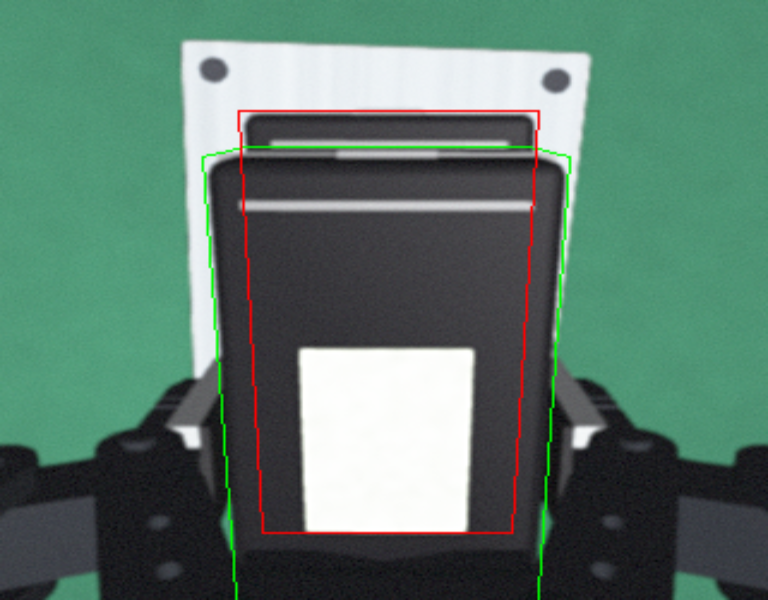

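The overlay shows the medium case's outline matching the predicted hull (lid edges at 210 and 563, hull 203–570), and it is centred over the large case within about 2 mm. Lowering.

>>> jog_arm(
  rows=[
    [[0,0,-6],[0,0,0],0],
    [[0,0,-6],[0,0,0],0],
    [[0,0,-4],[0,0,0],0],
    [[0,0,-3],[0,0,0],0],
    [[0,0,-2],[0,0,0],0],
    [[0,0,-1],[0,0,0],0],
    [[0,0,-1],[0,0,0],0],
    [[0,0,-1],[0,0,0],0],
    [[0,0,0],[0,0,0],0],
    [[0,0,0],[0,0,0],0],
  ],
)

```text
time: 16.35
tool_pos: [0.5356, -0.2397, 0.0563]
tool_rot: [[0.926, 0.378, 0.0], [0.378, -0.926, 0.0], [0.0, 0.0, -1.0]]
contact_force: [0.0, -0.4, -1.8]
finger_gap: 0.0534
gripper_force: 53.7
```

>>> jog_arm(
  rows=[
    [[0,0,-0.5],[0,0,0],0],
    [[0,0,-0.5],[0,0,0],0],
    [[0,0,-0.5],[0,0,0],0],
    [[0,0,0],[0,0,0],0],
    [[0,0,0],[0,0,0],0],
    [[0,0,0],[0,0,0],0],
    [[0,0,0],[0,0,0],0],
    [[0,0,0],[0,0,0],0],
    [[0,0,0],[0,0,0],0],
    [[0,0,0],[0,0,0],0],
  ],
)

```text
time: 17.35
tool_pos: [0.5355, -0.2397, 0.0548]
tool_rot: [[0.926, 0.378, -0.0], [0.378, -0.926, 0.0], [-0.0, -0.0, -1.0]]
contact_force: [-0.4, 0.4, -2.0]
finger_gap: 0.0532
gripper_force: 53.7
```

>>> jog_arm(
  rows=[
    [[0,0,-0.5],[0,0,0],0],
    [[0,0,0],[0,0,0],0],
    [[0,0,-0.5],[0,0,0],0],
    [[0,0,0],[0,0,0],0],
    [[0,0,-0.5],[0,0,0],0],
    [[0,0,0],[0,0,0],0],
    [[0,0,0],[0,0,0],0],
    [[0,0,0],[0,0,0],0],
    [[0,0,0],[0,0,0],0],
    [[0,0,0],[0,0,0],0],
  ],
)

```text
time: 18.35
tool_pos: [0.5356, -0.2397, 0.0538]
tool_rot: [[0.926, 0.378, 0.0], [0.378, -0.926, -0.0], [0.0, 0.0, -1.0]]
contact_force: [-1.7, 0.7, 5.8]
finger_gap: 0.0533
gripper_force: 54.3
```

>>> jog_arm(
  rows=[
    [[0,0,0.3],[0,0,0],0],
    [[0,0,0],[0,0,0],0.7],
    [[0,0,0],[0,0,0],0.8],
    [[0,0,0],[0,0,0],1],
    [[0,0,0],[0,0,0],1],
    [[0,0,0],[0,0,0],1],
    [[0,0,0],[0,0,0],1],
    [[0,0,0],[0,0,0],1],
    [[0,0,10],[0,0,0],1],
    [[0,0,20],[0,0,0],1],
  ],
)

```text
time: 19.35
tool_pos: [0.5344, -0.2392, 0.083]
tool_rot: [[0.926, 0.378, -0.003], [0.378, -0.926, 0.001], [-0.002, -0.002, -1.0]]
contact_force: [-0.2, 0.1, 0.2]
finger_gap: 0.0851
gripper_force: 0.0
```

>>> jog_arm(
  rows=[
    [[0,0,30],[0,0,0],1],
    [[0,0,40],[0,0,0],1],
    [[0,0,40],[0,0,0],1],
    [[0,0,40],[0,0,0],1],
    [[0,0,35],[0,0,0],1],
    [[0,0,20],[0,0,0],1],
    [[0,0,12],[0,0,0],1],
    [[0,0,0],[0,0,0],1],
    [[0,0,0],[0,0,0],1],
    [[0,0,0],[0,0,0],1],
  ],
)

```text
time: 20.35
tool_pos: [0.5347, -0.2393, 0.2989]
tool_rot: [[0.926, 0.378, -0.003], [0.378, -0.926, 0.001], [-0.002, -0.002, -1.0]]
contact_force: [-0.3, -1.3, -0.1]
finger_gap: 0.0855
gripper_force: 0.0
```

```bash
cat > m5.py <<'E'
from h import *
import pickle
for i in range(3):w=env.capture("wrist")
s=env.capture("side");pickle.dump((w,s),open("w5.pkl","wb"))
st=env.get_state();print(st["time"],np.round(st["tool_pos"],4))
G=lambda v:cv2.GaussianBlur(v["color"].astype(np.float32)@np.float32([.3,.5,.2]),(0,0),1)
print("stand",*fit([w],(.17,.11,.012),(.536,-.2365,0,20.5),1,seed=(.004,2)))
print("large s",*fit([s],(.13,.066,.04),(.5365,-.243,.012,22),-1,seed=(.004,2)))
# dark region vs stand: fit medium and large in wrist
for n,d,z in (("large",(.13,.066,.04),.012),("med",(.11,.054,.034),.052)):
    print(n,"w",*fit([w],d,(.5365,-.24,z,22),-1,seed=(.004,2)))
for n in ("case_large","case_medium","weight","mat"):
  for v in (w,s): print(n,[(np.round(r["location"],3).tolist(),round(r["score"],2)) for r in env.spot_point(v,n)[:2]])
save(w,"w5.png",(240,60,400,240),3.3)
E
python3 m5.py
```

```text
20.55 [ 0.5352 -0.2396  0.2996]
stand [ 5.35600e-01 -2.37100e-01  2.10000e-03  2.01265e+01] 90.4
large s [ 5.36100e-01 -2.42200e-01  1.54000e-02  2.09424e+01] 90.6
large w [ 5.36300e-01 -2.40100e-01  1.32000e-02  2.19248e+01] 129.9
med w [ 0.5381 -0.2414  0.0571 21.6452] 69.0
case_large []
case_large [([0.538, -0.239, 0.012], 0.7)]
case_medium [([0.544, -0.238, 0.054], 0.91), ([0.532, -0.427, -0.0], 0.44)]
case_medium [([0.543, -0.24, 0.052], 0.79)]
weight [([0.534, -0.015, 0.003], 0.91)]
weight [([0.533, -0.016, 0.004], 0.9)]
mat [([0.53, -0.013, 0.002], 0.58)]
mat [([0.53, -0.01, -0.005], 0.77)]
```

View pics/w5.png

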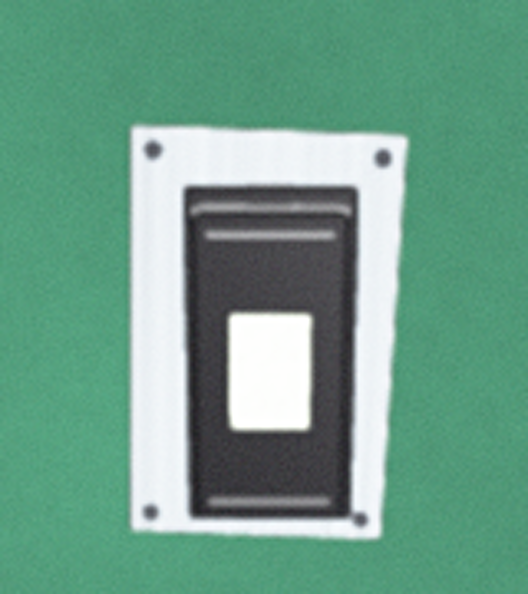

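The crop shows the medium case lying square on the large one: lid ridges at rows 235 and 501, label at (270,371). I'll locate its long-axis offset from the label and ridges.

```bash
python3 - <<'E'
from h import *
import pickle
w,s=pickle.load(open("w5.pkl","rb"))
def lab(c,lo,hi):
    m=cv2.inRange(c["color"],(200,200,195),(255,255,255));n,l,st,ce=cv2.connectedComponentsWithStats(m)
    return [(tuple(np.round(ce[i],1)),st[i,4]) for i in range(1,n) if lo<st[i,4]<hi]
for v,u0 in ((w,(321.8,172.4)),):
    print(lab(v,150,3000))
R=rot(22);L=np.array([.5363,-.2401,.086])
for nm,uv in (("label",(321.8,172.4)),("ridgeF",(321.9,131.2)),("ridgeB",(321.5,211.8))):
    print(nm,np.round(R.T@(onz(w,uv,.086)-L)*1000,1))
# side: label
print("side",[(a,b,np.round(R.T@(onz(s,a,.086)-L)*1000,1)) for a,b in lab(s,20,400)])
# rack reference: label of medium in the case frame (w2), plane of lid
for f in("w2.pkl","w3.pkl"):
    c=pickle.load(open(f,"rb"));b=rot(75.75,30);P=np.array([.6054,.2257,.050])+b[:,2]*.034
    for a,k in lab(c,300,5000):
        o,d=ray(c,a);q=o+d*(b[:,2]@(P-o))/(b[:,2]@d);print(f,a,k,np.round(b.T@(q-P)*1000,1))
E
```

```text
[((np.float64(12.9), np.float64(30.0)), np.int32(1250)), ((np.float64(161.6), np.float64(102.6)), np.int32(858)), ((np.float64(143.3), np.float64(101.9)), np.int32(363)), ((np.float64(321.5), np.float64(172.0)), np.int32(836)), ((np.float64(92.1), np.float64(217.5)), np.int32(176)), ((np.float64(460.0), np.float64(228.1)), np.int32(701))]
label [ 1.  -0.3 -0. ]
ridgeF [47.5 -0.3 -0. ]
ridgeB [-46.5  -0.1  -0. ]
side [((np.float64(394.8), np.float64(87.5)), np.int32(210), array([-220.8, -418.4,   -0. ])), ((np.float64(363.0), np.float64(131.2)), np.int32(85), array([ -71.6, -165.5,   -0. ])), ((np.float64(346.1), np.float64(165.5)), np.int32(79), array([ 0.9,  0. , -0. ])), ((np.float64(405.8), np.float64(218.2)), np.int32(78), array([-136.4,  226.2,   -0. ])), ((np.float64(325.2), np.float64(226.5)), np.int32(29), array([ 81.3, 240.5,  -0. ])), ((np.float64(325.2), np.float64(236.3)), np.int32(110), array([ 83.8, 274.4,   0. ])), ((np.float64(285.3), np.float64(282.0)), np.int32(65), array([188.8, 410.3,  -0. ])), ((np.float64(199.7), np.float64(282.7)), np.int32(111), array([392. , 
[... 195 characters left out ...]
l (np.float64(521.4), np.float64(108.5)) 698 [  82.7 -109.3   -0. ]
w2.pkl (np.float64(258.0), np.float64(172.7)) 622 [  4.8 119.4  -0. ]
w2.pkl (np.float64(376.2), np.float64(180.2)) 807 [-0.9 -0.6  0. ]
w2.pkl (np.float64(139.2), np.float64(215.0)) 535 [-64.4 265.4  -0. ]
w2.pkl (np.float64(348.7), np.float64(328.6)) 363 [-367.1   -4.5   -0. ]
w3.pkl (np.float64(515.3), np.float64(145.6)) 1005 [  46.5 -116.2    0. ]
w3.pkl (np.float64(142.0), np.float64(212.8)) 1806 [  3.1 118.1   0. ]
w3.pkl (np.float64(324.5), np.float64(216.8)) 2471 [ 0.6 -0.   0. ]
w3.pkl (np.float64(256.2), np.float64(282.5)) 546 [-47.   46.8   0. ]
w3.pkl (np.float64(381.2), np.float64(283.2)) 329 [-47.4 -39.3   0. ]
```

>>> jog_arm(
  rows=[
    [[-5,30,-5],[0,0,0.133],1],
    [[-5,45,-5],[0,0,0.133],1],
    [[-5,49,-5],[0,0,0.133],1],
    [[-6,49,-5],[0,0,0.133],1],
    [[-6,49,-5],[0,0,0.134],1],
    [[-6,49,-5],[0,0,0.134],1],
    [[-6,49,-5],[0,0,0.134],1],
    [[-6,49,-5],[0,0,0],1],
    [[-6,45,-5],[0,0,0],1],
    [[-6,36,-5],[0,0,0],1],
  ],
)

```text
time: 21.95
tool_pos: [0.4778, 0.2132, 0.2508]
tool_rot: [[0.245, 0.969, 0.001], [0.969, -0.245, 0.001], [0.001, 0.0, -1.0]]
contact_force: [0.9, -0.1, 0.3]
finger_gap: 0.0851
gripper_force: 0.0
```

>>> jog_arm(
  rows=[
    [[0,4,-10],[0.127,-0.032,0],1],
    [[0,0,-15],[0.127,-0.033,0],1],
    [[0,0,-20],[0.127,-0.033,0],1],
    [[0,0,-25],[0.126,-0.033,0],1],
    [[0,0,-25],[0,0,0],1],
    [[0,0,-20],[0,0,0],1],
    [[0,0,-13],[0,0,0],1],
    [[0,0,0],[0,0,0],1],
    [[0,0,0],[0,0,0],1],
    [[0,0,0],[0,0,0],1],
  ],
)

```text
time: 22.95
tool_pos: [0.4789, 0.2152, 0.1261]
tool_rot: [[0.213, 0.97, 0.12], [0.847, -0.245, 0.472], [0.488, 0.001, -0.873]]
contact_force: [0.2, 0.0, 1.3]
finger_gap: 0.0856
gripper_force: 0.0
```

```bash
cat > m6.py <<'E'
from h import *
import pickle
for i in range(3):
    w=env.capture("wrist")
w2=pickle.load(open("w2.pkl","rb"));s=pickle.load(open("side.pkl","rb"))
st=env.get_state();p=np.array(st["tool_pos"]);R=np.array(st["tool_rot"]);print(st["time"],np.round(p,4),np.round(R,3).tolist())
for vn,vs,fz in (("w",[w],0),("w2",[w,w2],1),("ws",[w,s],1)):
    r,sc=fit(vs,(.11,.042,.028),(.4888,.2538,.0496,75.5),-1,tilt=30,free_z=fz,seed=(.005,2));z=r[2] if fz else .0496
    b=rot(r[3],30);print(vn,r,sc,"tcp in case mm",np.round(b.T@(p-[r[0],r[1],z])*1000,1),"tool x,z in case",np.round(b.T@R[:,0],3),np.round(b.T@R[:,2],3), "move to h=2.5",np.round((np.array([r[0],r[1],z])+b[:,2]*.0025-p)*1000,1))
m=cv2.inRange(w["color"],(200,200,195),(255,255,255));n,l,stt,ce=cv2.connectedComponentsWithStats(m)
P=np.array([.489,.2545,.0496])+b[:,2]*.028
for i in range(1,n):
    if stt[i,4]>300:
        o,d=ray(w,ce[i]);q=o+d*(b[:,2]@(P-o))/(b[:,2]@d);print(ce[i],stt[i,4],np.round(q-b[:,2]*.028,4))
E
python3 m6.py
```

```text
23.1 [0.4787 0.2151 0.126 ] [[0.213, 0.97, 0.12], [0.847, -0.245, 0.472], [0.487, 0.001, -0.873]]
w [4.89400e-01 2.56700e-01 5.39000e-02 7.56513e+01] 101.1 tcp in case mm [ 0.9  0.  87.6] tool x,z in case [ 1.     0.003 -0.015] [-0.015  0.    -1.   ] move to h=2.5 [ 10.4  40.4 -74.2]
w2 [4.88700e-01 2.54100e-01 4.91000e-02 7.56839e+01] 97.2 tcp in case mm [ 3.5  0.  86.7] tool x,z in case [ 1.     0.003 -0.015] [-0.015  0.    -1.   ] move to h=2.5 [  9.7  37.8 -74.7]
ws [4.89200e-01 2.56000e-01 5.06000e-02 7.57287e+01] 95.7 tcp in case mm [ 1.1  0.1 86.4] tool x,z in case [ 1.     0.002 -0.015] [-0.015 -0.    -1.   ] move to h=2.5 [ 10.2  39.7 -73.2]
[38.16289504 83.89241124] 10252 [0.3413 0.3687 0.0925]
[320.94924154 216.24387398] 1714 [0.4891 0.2558 0.0503]
```

>>> jog_arm(
  rows=[
    [[2,8,-15],[0.0145,-0.004,0],1],
    [[3,9,-16],[0,0,0],1],
    [[2,9,-16],[0,0,0],1],
    [[2,7,-13],[0,0,0],1],
    [[1,4,-7],[0,0,0],1],
    [[0,2,-4],[0,0,0],1],
    [[0,1,-2.5],[0,0,0],1],
    [[0,0,0],[0,0,0],1],
    [[0,0,0],[0,0,0],1],
    [[0,0,0],[0,0,0],1],
  ],
)

```text
time: 24.1
tool_pos: [0.4886, 0.2546, 0.0521]
tool_rot: [[0.212, 0.969, 0.124], [0.839, -0.246, 0.485], [0.5, 0.001, -0.866]]
contact_force: [0.0, -0.5, 0.4]
finger_gap: 0.0853
gripper_force: 0.0
```

>>> jog_arm(
  rows=[
    [[0,0,0],[0,0,0],0],
    [[0,0,0],[0,0,0],0],
    [[0,0,0],[0,0,0],0],
    [[0,0,0],[0,0,0],0],
    [[0,0,0],[0,0,0],0],
    [[0,0,0],[0,0,0],0],
    [[0,0,0],[0,0,0],0],
    [[0,0,0],[0,0,0],0],
    [[0,0,0],[0,0,0],0],
    [[0,0,0],[0,0,0],0],
  ],
)

```text
time: 25.1
tool_pos: [0.4885, 0.2547, 0.0519]
tool_rot: [[0.212, 0.969, 0.123], [0.839, -0.245, 0.485], [0.5, 0.0, -0.866]]
contact_force: [-2.3, -2.9, 6.1]
finger_gap: 0.041
gripper_force: 51.0
```

>>> jog_arm(
  rows=[
    [[-2,-8,14],[0,0,0],0],
    [[-3,-12,21],[0,0,0],0],
    [[-3,-14,24],[0,0,0],0],
    [[8,-35,12],[-0.127,0.032,0],0],
    [[8,-35,12],[-0.127,0.032,0],0],
    [[8,-35,12],[-0.127,0.033,0],0],
    [[8,-35,12],[-0.126,0.033,0],0],
    [[5,-40,0],[0,0,-0.134],0],
    [[5,-40,0],[0,0,-0.134],0],
    [[5,-35,0],[0,0,-0.134],0],
  ],
)

```text
time: 26.1
tool_pos: [0.5269, -0.0354, 0.1584]
tool_rot: [[0.609, 0.793, -0.002], [0.793, -0.609, 0.001], [-0.0, -0.002, -1.0]]
contact_force: [0.1, -0.0, -1.7]
finger_gap: 0.0411
gripper_force: 51.6
```

>>> jog_arm(
  rows=[
    [[2,-30,0],[0,0,-0.1335],0],
    [[2,-40,0],[0,0,-0.1335],0],
    [[2,-45,0],[0,0,-0.1335],0],
    [[2,-40,0],[0,0,-0.1335],0],
    [[1,-25,0],[0,0,0],0],
    [[0,-15,-10],[0,0,0],0],
    [[0,-8,-15],[0,0,0],0],
    [[0,-3,-13],[0,0,0],0],
    [[0,0,-8],[0,0,0],0],
    [[0,0,0],[0,0,0],0],
  ],
)

```text
time: 27.1
tool_pos: [0.5353, -0.238, 0.1105]
tool_rot: [[0.925, 0.379, -0.004], [0.379, -0.925, 0.004], [-0.002, -0.005, -1.0]]
contact_force: [-0.7, -0.4, -0.8]
finger_gap: 0.0415
gripper_force: 51.5
```

```bash
cat > m7.py <<'E'
from h import *
import sys
for i in range(3): w=env.capture("wrist")
s=env.capture("side");st=env.get_state();p=np.array(st["tool_pos"]);T=np.array(st["tool_rot"])
print(st["time"],np.round(p,4),"yaw",np.degrees(np.arctan2(T[1,0],T[0,0])),"tilt",np.round(T[:,2],4),st["contact_force"])
ztop=float(sys.argv[1]) if len(sys.argv)>1 else p[2]-.0015+.028
R=rot(22);L=np.array([.5363,-.2401,ztop])
for nm,c in (("w",w),("s",s)):
    m=cv2.inRange(c["color"],(190,190,185),(255,255,255));n,l,a,ce=cv2.connectedComponentsWithStats(m)
    for i in range(1,n):
        q=R.T@(onz(c,ce[i],ztop)-L)*1000
        if np.linalg.norm(q)<40 and a[i,4]>15: print(nm,np.round(ce[i],1),a[i].tolist(),"in large frame",np.round(q,1))
E
python3 m7.py
```

```text
27.3 [ 0.5369 -0.2395  0.1132] yaw 22.243103616229803 tilt [ 8.0e-04  1.9e-03 -1.0e+00] [ 1.18986337 -0.03049038 -0.7716393 ]
w [320.6 276.3] [294, 233, 54, 89, 4655] in large frame [2.  0.8 0. ]
w [257.1 274.8] [251, 271, 10, 10, 57] in large frame [ 2.6 26.8  0. ]
w [384.2 274.9] [381, 271, 10, 10, 58] in large frame [  2.8 -25.3   0. ]
s [341.9 151.5] [340, 149, 5, 6, 22] in large frame [14.8 -1.  -0. ]
```

>>> jog_arm(
  rows=[
    [[-0.6,0.3,-8],[0,0,0],0],
    [[0,-1,-7],[0,0,0],0],
    [[0,0,-4],[0,0,0],0],
    [[0,0,-3],[0,0,0],0],
    [[0,0,-2],[0,0,0],0],
    [[0,0,-0.5],[0,0,0],0],
    [[0,0,-0.5],[0,0,0],0],
    [[0,0,-0.5],[0,0,0],0],
    [[0,0,0],[0,0,0],0],
    [[0,0,0],[0,0,0],0],
  ],
)

```text
time: 28.3
tool_pos: [0.5357, -0.2408, 0.0873]
tool_rot: [[0.926, 0.377, 0.0], [0.377, -0.926, 0.002], [0.001, -0.002, -1.0]]
contact_force: [-0.2, 1.0, -2.2]
finger_gap: 0.0411
gripper_force: 51.5
```

>>> jog_arm(
  rows=[
    [[0,0,0],[0,0,0],0],
    [[0,0,-0.5],[0,0,0],0],
    [[0,0,0],[0,0,0],0],
    [[0,0,0],[0,0,0],0],
    [[0,0,0],[0,0,0],0],
    [[0,0,0],[0,0,0],0],
    [[0,0,0],[0,0,0],0],
    [[0,0,0],[0,0,0],0],
    [[0,0,0],[0,0,0],0],
    [[0,0,0],[0,0,0],0],
  ],
)

```text
time: 29.3
tool_pos: [0.5357, -0.2408, 0.0867]
tool_rot: [[0.926, 0.377, -0.0], [0.377, -0.926, 0.002], [0.001, -0.002, -1.0]]
contact_force: [0.4, -0.1, -1.4]
finger_gap: 0.0411
gripper_force: 51.5
```

>>> jog_arm(
  rows=[
    [[0,0,-0.5],[0,0,0],0],
    [[0,0,0],[0,0,0],0],
    [[0,0,-0.5],[0,0,0],0],
    [[0,0,0],[0,0,0],0],
    [[0,0,0],[0,0,0],0],
    [[0,0,0],[0,0,0],0],
    [[0,0,0],[0,0,0],0],
    [[0,0,0],[0,0,0],0],
    [[0,0,0],[0,0,0],0],
    [[0,0,0],[0,0,0],0],
  ],
)

```text
time: 30.3
tool_pos: [0.5357, -0.2409, 0.0862]
tool_rot: [[0.926, 0.377, 0.0], [0.377, -0.926, 0.002], [0.001, -0.002, -1.0]]
contact_force: [-3.3, 1.3, 5.5]
finger_gap: 0.0413
gripper_force: 52.2
```

Contact. Releasing and rising for a look.

>>> jog_arm(
  rows=[
    [[0,0,0.3],[0,0,0],0],
    [[0,0,0],[0,0,0],0.6],
    [[0,0,0],[0,0,0],0.8],
    [[0,0,0],[0,0,0],1],
    [[0,0,0],[0,0,0],1],
    [[0,0,0],[0,0,0],1],
    [[0,0,0],[0,0,0],1],
    [[0,0,0],[0,0,0],1],
    [[0,0,10],[0,0,0],1],
    [[0,0,20],[0,0,0],1],
  ],
)

```text
time: 31.3
tool_pos: [0.5346, -0.2404, 0.1154]
tool_rot: [[0.926, 0.377, -0.003], [0.377, -0.926, 0.003], [-0.002, -0.004, -1.0]]
contact_force: [1.0, 0.2, -0.3]
finger_gap: 0.0855
gripper_force: 0.0
```

>>> jog_arm(
  rows=[
    [[0,0,30],[0,0,0],1],
    [[0,0,40],[0,0,0],1],
    [[0,0,40],[0,0,0],1],
    [[0,0,35],[0,0,0],1],
    [[0,0,25],[0,0,0],1],
    [[0,0,14],[0,0,0],1],
    [[0,0,0],[0,0,0],1],
    [[0,0,0],[0,0,0],1],
    [[0,0,0],[0,0,0],1],
    [[0,0,0],[0,0,0],1],
  ],
)

```text
time: 32.3
tool_pos: [0.535, -0.2405, 0.2983]
tool_rot: [[0.926, 0.377, -0.003], [0.377, -0.926, 0.003], [-0.002, -0.004, -1.0]]
contact_force: [-0.4, 0.5, 0.2]
finger_gap: 0.0855
gripper_force: 0.0
```

```bash
cat >> m7.py <<'E'
print(env.spot_point(w,"weight")[:1])
wt=[.5285,-.0137,.004]
for nm,c in (("w",w),("s",s)):
    # web top face: bright
    print(nm,*fit([c],(.046,.014,.032),(wt[0],wt[1],.024,17.5),1,seed=(.006,3)), *fit([c],(.07,.04,.02),(*wt,17.5),1,seed=(.006,3)))
import pickle;pickle.dump((w,s),open("w7.pkl","wb"));save(w,"w7.png",(100,40,400,240),2.6)
E
python3 m7.py 0.114
```

```text
32.5 [ 0.5355 -0.2408  0.2993] yaw 22.172908097268213 tilt [-0.0012  0.0023 -1.    ] [0.47227998 0.62110817 0.3091538 ]
w [314.7 149.2] [279, 99, 83, 124, 4078] in large frame [30.6  6.2 -0. ]
w [321.3 177.9] [311, 160, 21, 37, 751] in large frame [ 0.2 -0.8 -0. ]
s [346.8 158. ] [340, 156, 14, 5, 67] in large frame [-0.5 -1.4 -0. ]
[{'location': [0.5321, -0.0149, 0.0032], 'score': 0.92}]
w [ 5.20900e-01 -1.91000e-02  2.77000e-02  2.30662e+01] 51.1 [ 5.29200e-01 -1.03000e-02  9.80000e-03  1.51425e+01] 81.1
s [ 5.14600e-01 -9.60000e-03  2.58000e-02 -1.94159e+01] 39.2 [ 5.34800e-01 -2.64000e-02  7.60000e-03  2.01977e+01] 64.1
```

View pics/w7.png

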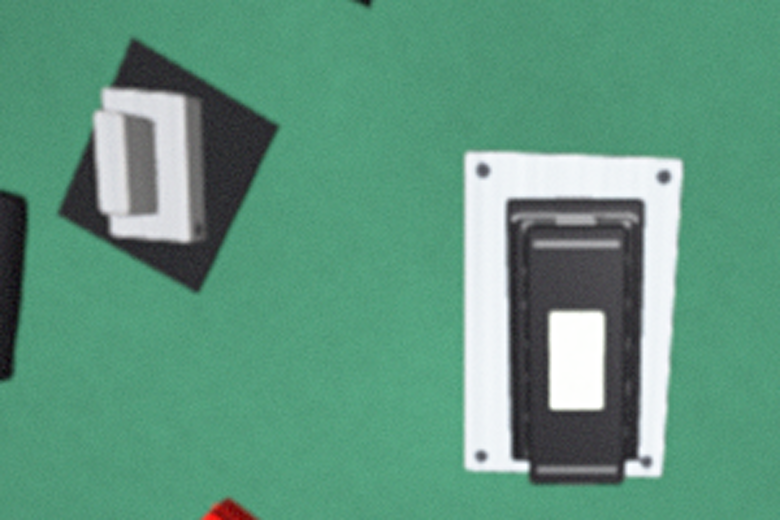

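The picture shows the small case square on the medium one, label centre within 1 mm of the stack's centre, and the weight upright on the mat at (150,165). Going back for the weight.

>>> jog_arm(
  rows=[
    [[-1,20,0],[0,0,-0.021],1],
    [[-1,35,0],[0,0,-0.021],1],
    [[-1,45,-10],[0,0,-0.021],1],
    [[-1,45,-20],[0,0,-0.02],1],
    [[-1,40,-25],[0,0,0],1],
    [[-1,25,-25],[0,0,0],1],
    [[-1,12,-25],[0,0,0],1],
    [[0,5,-20],[0,0,0],1],
    [[0,0,-10],[0,0,0],1],
    [[0,0,0],[0,0,0],1],
  ],
)

```text
time: 33.55
tool_pos: [0.5279, -0.0141, 0.1638]
tool_rot: [[0.954, 0.299, -0.003], [0.299, -0.954, 0.002], [-0.002, -0.002, -1.0]]
contact_force: [-1.2, 0.0, 0.1]
finger_gap: 0.0852
gripper_force: 0.0
```

```bash
python3 - <<'E'
from h import *
for i in range(3): w=env.capture("wrist")
st=env.get_state();T=np.array(st["tool_rot"]);print(st["time"],np.round(st["tool_pos"],4),np.degrees(np.arctan2(T[1,0],T[0,0])),np.round(T[:,2],4))
im=w["color"][:,:,::-1].copy();R=rot(17.45);p=np.array([.5288,-.0137,.004])
cv2.polylines(im,[np.int32(np.round(hull(w,(.07,.04,.02),p,R)))],True,(0,0,255))
cv2.polylines(im,[np.int32(np.round(hull(w,(.046,.014,.032),p+[0,0,.02],R)))],True,(0,255,0))
cv2.imwrite("pics/w8.png",cv2.resize(im[100:340,180:460],None,fx=2.5,fy=2.5))
E
```

```text
33.7 [ 0.5295 -0.0145  0.166 ] 17.354510173363966 [ 0.0018  0.0017 -1.    ]
```

View pics/w8.png

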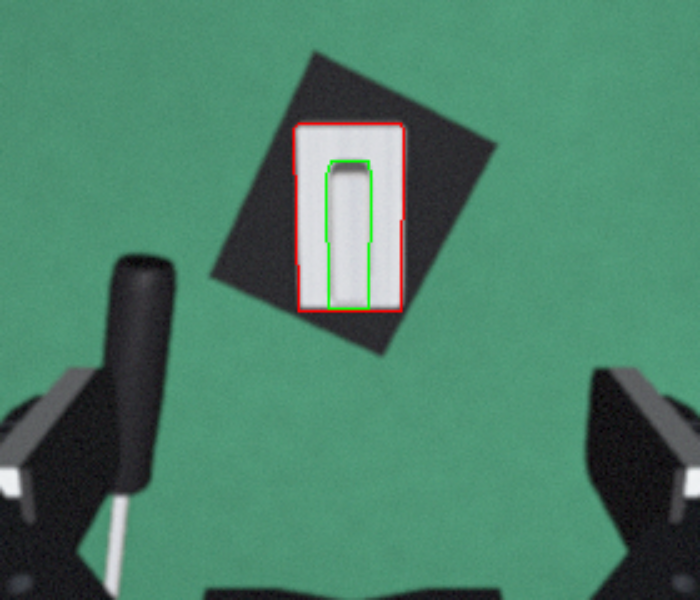

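The overlay hull matches the weight exactly (block 295–404, 122–311). It stands at (0.5288, −0.0137) with yaw 17.4°. The screwdriver is clear of the fingers.

>>> jog_arm(
  rows=[
    [[-0.6,0.5,-30],[0,0,0],1],
    [[0,0,-35],[0,0,0],1],
    [[0,0,-30],[0,0,0],1],
    [[0,0,-20],[0,0,0],1],
    [[0,0,-10],[0,0,0],1],
    [[0,0,-6],[0,0,0],1],
    [[0,0,-3],[0,0,0],1],
    [[0,0,0],[0,0,0],1],
    [[0,0,0],[0,0,0],1],
    [[0,0,0],[0,0,0],1],
  ],
  squeeze=60,
)

```text
time: 34.7
tool_pos: [0.5286, -0.0133, 0.0317]
tool_rot: [[0.954, 0.299, 0.001], [0.299, -0.954, 0.002], [0.002, -0.001, -1.0]]
contact_force: [0.3, 0.2, 0.1]
finger_gap: 0.0855
gripper_force: 0.0
```

>>> jog_arm(
  rows=[
    [[0,0,0],[0,0,0],0],
    [[0,0,0],[0,0,0],0],
    [[0,0,0],[0,0,0],0],
    [[0,0,0],[0,0,0],0],
    [[0,0,0],[0,0,0],0],
    [[0,0,0],[0,0,0],0],
    [[0,0,0],[0,0,0],0],
    [[0,0,0],[0,0,0],0],
    [[0,0,0],[0,0,0],0],
    [[0,0,0],[0,0,0],0],
  ],
)

```text
time: 35.7
tool_pos: [0.5281, -0.0134, 0.031]
tool_rot: [[0.954, 0.299, 0.0], [0.299, -0.954, 0.002], [0.001, -0.002, -1.0]]
contact_force: [-0.4, -1.0, 0.9]
finger_gap: 0.0126
gripper_force: 58.9
```

>>> jog_arm(
  rows=[
    [[0,0,10],[0,0,0],0],
    [[0,0,25],[0,0,0],0],
    [[0,0,35],[0,0,0],0],
    [[0,0,35],[0,0,0],0],
    [[0,-10,30],[0,0,0],0],
    [[1,-25,15],[0,0,0.02],0],
    [[1,-35,0],[0,0,0.02],0],
    [[2,-40,0],[0,0,0.02],0],
    [[2,-40,0],[0,0,0.022],0],
    [[2,-35,0],[0,0,0],0],
  ],
)

```text
time: 36.7
tool_pos: [0.5349, -0.2002, 0.1807]
tool_rot: [[0.927, 0.376, -0.002], [0.376, -0.927, 0.002], [-0.001, -0.003, -1.0]]
contact_force: [0.2, 0.2, -4.5]
finger_gap: 0.0126
gripper_force: 59.1
```

>>> jog_arm(
  rows=[
    [[0,-25,0],[0,0,0],0],
    [[0,-12,0],[0,0,0],0],
    [[0,-5.6,0],[0,0,0],0],
    [[0,0,-8],[0,0,0],0],
    [[0,0,-8],[0,0,0],0],
    [[0,0,-6],[0,0,0],0],
    [[0,0,-4],[0,0,0],0],
    [[0,0,0],[0,0,0],0],
    [[0,0,0],[0,0,0],0],
    [[0,0,0],[0,0,0],0],
  ],
)

```text
time: 37.7
tool_pos: [0.5364, -0.2409, 0.1553]
tool_rot: [[0.926, 0.377, 0.001], [0.377, -0.926, 0.002], [0.001, -0.001, -1.0]]
contact_force: [0.4, -0.7, -3.7]
finger_gap: 0.0126
gripper_force: 59.2
```

```bash
python3 - <<'E'
from h import *
w=env.capture("wrist");s=env.capture("side")
st=env.get_state();p=np.array(st["tool_pos"]);T=np.array(st["tool_rot"]);print(st["time"],np.round(p,4),np.degrees(np.arctan2(T[1,0],T[0,0])),np.round(T[:,2],4),st["contact_force"])
print(*fit([w],(.07,.04,.02),(p[0]+.0007,p[1],p[2]-.027,22),1,seed=(.004,2)))
print(*fit([s],(.11,.042,.028),(.5368,-.2408,.086,22),-1,seed=(.004,2)))
E
```

```text
37.8 [ 0.5363 -0.241   0.1553] 22.118748052825598 [ 5.0e-04  1.7e-03 -1.0e+00] [ 0.06677544  0.35202071 -4.49757455]
[ 0.537  -0.2472  0.1332 22.0496] 32.1
[ 0.5364 -0.2397  0.0886 21.8131] 40.7
```

Centred as planned. Lowering the last 14 mm, slowly at the end.

>>> jog_arm(
  rows=[
    [[0,0,-5],[0,0,0],0],
    [[0,0,-4],[0,0,0],0],
    [[0,0,-2],[0,0,0],0],
    [[0,0,-1],[0,0,0],0],
    [[0,0,-0.5],[0,0,0],0],
    [[0,0,-0.5],[0,0,0],0],
    [[0,0,0],[0,0,0],0],
    [[0,0,0],[0,0,0],0],
    [[0,0,0],[0,0,0],0],
    [[0,0,0],[0,0,0],0],
  ],
)

```text
time: 38.8
tool_pos: [0.5361, -0.2409, 0.142]
tool_rot: [[0.926, 0.377, -0.0], [0.377, -0.926, 0.002], [0.001, -0.002, -1.0]]
contact_force: [0.2, -0.0, -4.9]
finger_gap: 0.0128
gripper_force: 59.2
```

>>> jog_arm(
  rows=[
    [[0,0,-0.5],[0,0,0],0],
    [[0,0,0],[0,0,0],0],
    [[0,0,-0.5],[0,0,0],0],
    [[0,0,0],[0,0,0],0],
    [[0,0,0],[0,0,0],0],
    [[0,0,0],[0,0,0],0],
    [[0,0,0],[0,0,0],0],
    [[0,0,0],[0,0,0],0],
    [[0,0,0],[0,0,0],0],
    [[0,0,0],[0,0,0],0],
  ],
)

```text
time: 39.8
tool_pos: [0.5361, -0.241, 0.1411]
tool_rot: [[0.926, 0.376, 0.0], [0.376, -0.926, 0.002], [0.001, -0.002, -1.0]]
contact_force: [0.2, 0.9, -2.0]
finger_gap: 0.0127
gripper_force: 59.6
```

Touching (force has risen from −4.9 to −2 N). A half millimetre more, then release and withdraw.

>>> jog_arm(
  rows=[
    [[0,0,-0.5],[0,0,0],0],
    [[0,0,0],[0,0,0],0],
    [[0,0,0],[0,0,0],0],
    [[0,0,0],[0,0,0],0.3],
    [[0,0,0],[0,0,0],0.6],
    [[0,0,0],[0,0,0],1],
    [[0,0,0],[0,0,0],1],
    [[0,0,0],[0,0,0],1],
    [[0,0,0],[0,0,0],1],
    [[0,0,0],[0,0,0],1],
  ],
)

```text
time: 40.8
tool_pos: [0.5361, -0.2409, 0.1404]
tool_rot: [[0.926, 0.377, -0.0], [0.377, -0.926, 0.002], [0.001, -0.002, -1.0]]
contact_force: [1.0, 0.3, 0.4]
finger_gap: 0.0853
gripper_force: 0.0
```

>>> jog_arm(
  rows=[
    [[0,0,10],[0,0,0],1],
    [[0,0,20],[0,0,0],1],
    [[0,0,30],[0,0,0],1],
    [[0,0,40],[0,0,0],1],
    [[0,0,40],[0,0,0],1],
    [[0,0,20],[0,0,0],1],
    [[0,0,5],[0,0,0],1],
    [[0,0,0],[0,0,0],1],
    [[0,0,0],[0,0,0],1],
    [[0,0,0],[0,0,0],1],
  ],
)

```text
time: 41.8
tool_pos: [0.5353, -0.2406, 0.3037]
tool_rot: [[0.926, 0.377, -0.003], [0.377, -0.926, 0.003], [-0.002, -0.004, -1.0]]
contact_force: [0.1, 0.2, -0.1]
finger_gap: 0.0854
gripper_force: 0.0
```

```bash
python3 - <<'E'
from h import *
for i in range(3): w=env.capture("wrist")
s=env.capture("side");st=env.get_state();print(st["time"],np.round(st["tool_pos"],4),st["contact_force"])
print("weight",*fit([w],(.07,.04,.02),(.5368,-.2408,.114,22),1,seed=(.005,2)))
print("large",*fit([w],(.13,.066,.04),(.5365,-.2401,.012,22),-1,seed=(.005,2)))
a=cv2.resize(w["color"][60:300,200:440,::-1],(400,400));b=cv2.resize(s["color"][110:230,285:405,::-1],(400,400))
cv2.imwrite("pics/fin.png",np.hstack([a,b]))
E
```

```text
42.0 [ 0.5358 -0.2408  0.3046] [-0.54604412 -0.1431947   0.69634331]
weight [ 0.5369 -0.2413  0.1203 22.0819] 118.2
large [ 5.36000e-01 -2.40300e-01  1.55000e-02  2.18425e+01] 121.5
```

View pics/fin.png

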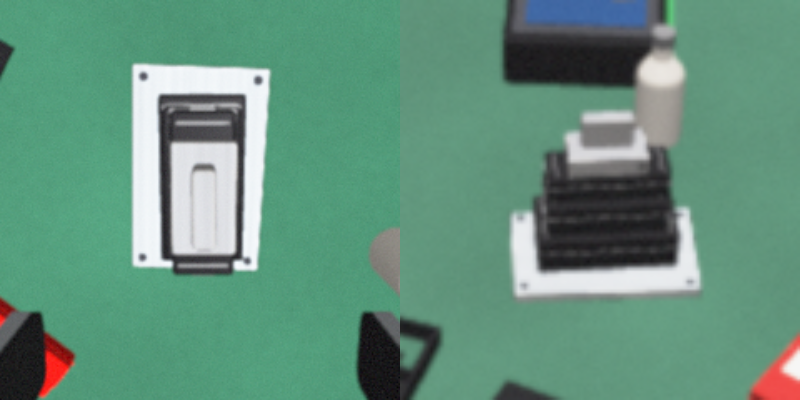

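Both views show the full stack square and level with the weight upright and centred on top (left view 203,200; right view 608,145), large case unmoved. Handing in.

```bash
python3 -c "
from workcell import env
print(env.hand_in())"
```

```text
the job is handed in; nothing more can be done
None
```

The stack is built and handed in at about 42 s: medium case on the large one, small case on the medium one, weight upright on top. My camera measurements put the cases and the weight centred within about 2 mm, with the large case unmoved; the hand-in returned no verdict.

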